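# Lock the drain strainer into the pitcher-rinser tray

## Robot

A 7-joint arm with a two-finger parallel gripper is mounted at the origin on the work surface. World frame = base frame: x ahead of the robot, y to its left, z up, the work surface at z = 0. Lengths are in m, angles in degrees, forces in N, time in s.
With the tool pointing down it reaches from about 0.425 to 0.975 m from the base axis. Payload 16.7 kg.
Tool frame: the origin (TCP) lies midway between the tips of the shut fingers; the grasp point (between the pads) lies ctrl.grip_depth behind it (ctrl.grip_depth is the distance from the TCP to the grasp point, in m); z points along the fingers, y is the line along which they close (so a half turn about z gives the same grasp; the last joint's range is limited). The gripper opens to 85 mm and grips with 20 to 120 N. Pads are 22 mm wide; open, the fingers measure 114 mm over their backs; the gripper's body (76 mm by 85 mm) begins 54 mm behind the grasp point. The pads swing forward as they close: fully open they stand 13 mm farther back than shut.
Start: joints at [67.924, 24.414, 4.234, 92.017, -1.954, 63.644, -3.845], TCP at [0.158, -0.656, 0.198] pointing down, gripper open.
Joint ranges: [-163.25, 163.25], [-28.42, 122.38], [-70.27, 78.77], [12.13, 141.07], [-58.53, 238.53], [9.26, 117.41], [-156.51, 156.51]. Speed limits (degrees/s): [108.29, 108.29, 136.94, 136.94, 172.46, 172.46, 172.46].

## Interface

Orientations are given as [roll, pitch, yaw] about the fixed x, y, z axes, in that order (R = Rz(yaw) Ry(pitch) Rx(roll)).
In Python, from bench import ctrl, cams, job gives the robot as it stands.
- The arm moves only by the shell command python3 -m inch 'ROWS'. ROWS is JSON, a list of rows, each an object with "delta_rot": the turn, a rotation vector about the tool's x, y, z in rad, a list of three; "dp": the shift along the tool's x, y, z in mm, a list of three; "claw": the opening in per cent of the stroke, from 0 (shut) to 100 (fully open). A call has 1 to 8 rows; each row shifts and turns the commanded pose from where the row before left it, along the tool's axes as they then stand; what a row does not reach is not made up. A row lasts 1/8 s, in which the tool goes at most 62.5 mm and 10.7 degrees, less where a joint would pass 70% of its speed; a pose out of reach is approached as far as the arm can. A call is refused whole if a number of a shift passes 62.5 or a number of a turn 0.188, either way. A call with a gripper value outside its range is refused whole. The fingers move at their own pace and stop on an object; the grip force is fixed at half the most. Time passes only in rows, so rows that do not move let the fingers close. It gives the time, the measured TCP pose, the force, the opening and the grip force at its end, in the units of the state.
- ctrl.read_state(): the state, without advancing time (a new reading comes with each control period).
- cams.get_image(name): name is "side" or "top"; returns the picture (400x640x3 uint8, red, green, blue); there is no depth.
- cams.camera_params(name): a dict with "camera_matrix" (3x3 intrinsics, pixels), "R" (3x3) and "t" (3): a world point X has camera coordinates R X + t. Camera axes: x right, y down, z forward; pixel columns grow to the right and rows downward; lengths in m; the calibration is good to about 2 mm. A picture is of the moment at which its call begins. camera_params takes no time and is no camera call.
- job.hand_in(): hands the job in; it is judged then, once.
Trained networks look in the newest picture that a camera, given by its name, has taken for a name from the list of things; names that differ only in an ending like _2 or _b are one class to them, and where a whole thing is asked for, a point or a joint stands for the part that bears it (a point fixed in the world has none). Each returns a list of dicts, best first, with "confidence" (0 to 1); they miss things now and then, are a little off and sometimes report something else, mostly with a low value. They report only what shows in the picture. A call takes as long as a camera call. They do not tell look-alikes from the thing itself.
- cams.look_for(label, camera): "at" ([column, row] in pixels, amid what is visible of it).
The state is a dict: "time_s": time; "joint_pos": joint angles; "joint_velocities": joint speeds; "joint_torque": joint torques, N m; "position": TCP position; "tcp_rot": TCP orientation; "ft_force": force on the tool from outside, world axes, zero at the start; "wrist_torque": the same for the moment, N m; "grip_width": finger opening in m; "finger_force": force on a finger pad.
Only numpy, scipy, OpenCV 4.12 (cv2) and the standard library are available. Lean on these libraries where they do the work, as an engineer would, in place of code of your own. Each camera call takes 0.05 s, during which the arm holds its last target. There are 200 camera calls.

## Task

Refit the drain strainer in the rinser tray on the coffee bar: pick up the one with two ears at its foot by its bar handle, lower it with the ears through the two notches of the drain opening until it stands fully down on the bottom, then turn it a quarter turn (either way) so that the ears are locked under the rim. Let go and leave it standing upright; do not move the plain stopper, which has the same handle but no ears.

Things in the scene. Friction and masses are not known exactly. Their poses are not given: they have to be found in the camera images.
- strainer_grip (a point): Drain strainer, loose, upright, 0.16 kg: steel drum 48 mm across, 34 tall; at its foot two opposite flat ears 16 wide, 5 thick, 96 over both tips; on top a black bar handle 46 long, 16 thick, 30 tall, in line with the ears. Point: centre of the bar, 49 mm above the underside; x along bar and ears, y across the bar (grip this way), z up.
- drain (a point): Centre of the tray's drain opening at its plate's top, 20 mm above the counter; x through both notches, z up. Hole 64 mm across, two opposite notches 32 wide, 112 over their ends. Rim 7 thick; floor 17 below the plate's top, 10 mm free under the rim all round: no spring or stop. Fully down, the strainer's bar centre is 32 mm above this point.
- stopper_grip (a point): The plain stopper, to be left alone: loose, the same steel drum and black bar handle as the strainer but with no ears. Point: centre of its bar, 49 mm above its underside; x along the bar, z up.
- tray: Flat steel rinser tray, fixed, 178 x 293 mm, plate 20 mm above the counter, edge 4 mm higher. Origin: on the drain's axis at the counter's height; axes as the drain's. The tray reaches 89 mm to +x, -x and +y and 204 mm to -y, where a low sprayer with a black star (39 mm above the counter) stands 140 mm from the drain.
Not all that is in view belongs to the job. What is shaped like the part that bears strainer_grip but turquoise is not meant.

How it is judged:
By the outcome, as a careful person would: the job done as asked, in the order asked, and still so for the second after the job is handed in, with the robot touching nothing.
It also fails if it takes over 42 s, if anything falls off the work surface, if the arm or the gripper's body presses on something with over 40 N, if the wrist force passes 120 N, or if a joint passes its speed limit or range.

## Working session

There is one attempt and no reset: what is moved stays moved. The work goes in short steps, Python scripts to look and compute and a shell command to move; the robot and the scene stay as the last step left them, time stands still between calls to the robot, and variables do not carry over. Pictures are saved under pics/ and viewed, at most 10 in all, crops included, and the job is handed in when it is done.

```bash
mkdir -p pics; cat > h.py <<'E'
import numpy as np, cv2
from bench import ctrl, cams, job
def save(n,f):
    im=cams.get_image(n); cv2.imwrite(f,im[:,:,::-1]); return im
def ray(n,px,z):
    p=cams.camera_params(n);K=np.array(p["camera_matrix"]);R=np.array(p["R"]);t=np.array(p["t"])
    d=R.T@np.linalg.inv(K)@np.array([px[0],px[1],1.]);c=-R.T@t
    return c+d*(z-c[2])/d[2]
def proj(n,X):
    p=cams.camera_params(n);x=np.array(p["camera_matrix"])@(np.array(p["R"])@np.array(X)+np.array(p["t"]));return x[:2]/x[2]
E
python3 - <<'E'
from h import *
for n in("top","side"):
    save(n,f"pics/{n}0.png")
    p=cams.camera_params(n);print(n,-np.array(p["R"]).T@np.array(p["t"]))
    for l,z in(("strainer_grip",.049),("stopper_grip",.049),("drain",.02),("tray",.02)):
        for d in cams.look_for(l,n)[:4]:print(l,np.round(d["at"],1),round(d["confidence"],2),ray(n,d["at"],z).round(4))
print(ctrl.grip_depth,ctrl.read_state())
E
```

```text
top [0.39796215 0.09626656 0.87340334]
strainer_grip [211.7 288.5] 0.87 [0.3618 0.2903 0.049 ]
strainer_grip [197.7 226.9] 0.56 [0.4772 0.3216 0.049 ]
stopper_grip [284.3 153.9] 0.75 [0.6212 0.1583 0.049 ]
drain [442.8 223.2] 0.58 [ 0.4887 -0.1554  0.02  ]
tray [442.1 224.7] 0.95 [ 0.4857 -0.1539  0.02  ]
side [0.04755886 0.65806628 0.76873147]
strainer_grip [317.  328.8] 0.81 [0.3506 0.315  0.049 ]
strainer_grip [255.4 303.6] 0.55 [0.4626 0.3411 0.049 ]
stopper_grip [262.  211.8] 0.62 [0.6048 0.1757 0.049 ]
drain [398.8 162.8] 0.96 [ 0.4902 -0.1486  0.02  ]
tray [398.6 166.4] 0.59 [ 0.4837 -0.1376  0.02  ]
0.0187 {'time_s': 0.5, 'joint_pos': array([67.92566428, 24.41580471,  4.23344405, 92.01885197, -1.95463296,
       63.64395119, -3.84512783]), 'joint_velocities': array([-0.04105269, -0.08470113, -0.05994415, -0.0435781 ,  0.00540261,
        0.06722344, -0.07861498]), 'joint_torque': array([-3.40008868e-03, -9.48838234e+01,  3.75339121e+00, -4.63594866e+01,
        1.89105864e-02,  3.24276582e-03,  9.07208278e-05]), 'position': array([ 0.15765314, -0.65627022,  0.19796315]), 'tcp_rot': array([-1.79993323e+02, -2.24839115e-03,  1.35049407e+01]), 'ft_force': array([-0.59784945,  0.14330824,  0.47440831]), 'wrist_torque': array([-0.00700688, -0.04181821,  0.03401874]), 'finger_force': 0.0, 'grip_width': 0.08544772362451405}
```

View pics/top0.png

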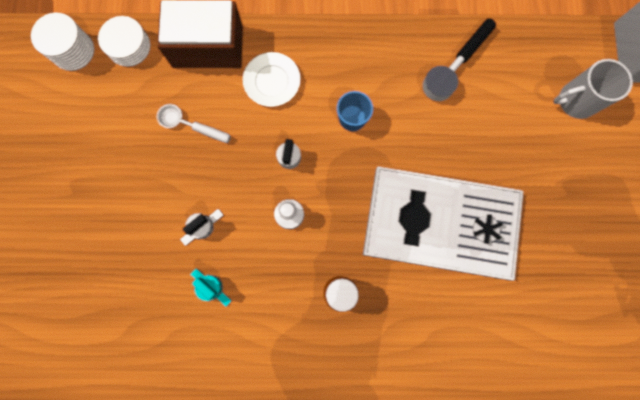

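View pics/side0.png

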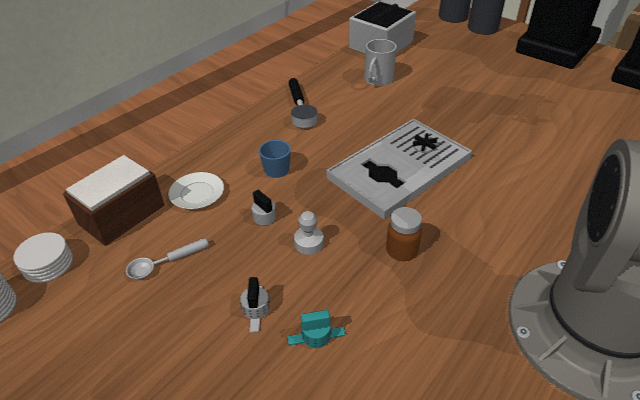

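The top view shows the eared steel strainer at (200,227), with its ears from about (217,214) to (185,241). The plain stopper is at (288,152), the turquoise decoy at (207,287) and the black drain opening at (415,218) with its notches up and down in the picture. Next I'll measure these accurately.

```bash
python3 - <<'E'
from h import *
im=cv2.imread("pics/top0.png")
g=im.max(2)
m=(g<60).astype(np.uint8); 
def blob(n,m,box):
    x0,x1,y0,y1=box; mm=np.zeros_like(m);mm[y0:y1,x0:x1]=m[y0:y1,x0:x1]
    k,l,s,c=cv2.connectedComponentsWithStats(mm); i=1+np.argmax(s[1:,4]); return l==i,s[i],c[i]
def axis(n,b,z):
    ys,xs=np.nonzero(b);P=np.array([ray(n,(x,y),z)[:2] for x,y in zip(xs,ys)])
    c=P.mean(0);w,v=np.linalg.eigh(np.cov((P-c).T));a=v[:,1];q=(P-c)@a;r=(P-c)@v[:,0]
    return (c.round(4),np.degrees(np.arctan2(a[1],a[0])).round(1),q.min().round(4),q.max().round(4),r.min().round(4),r.max().round(4))
b,s,c=blob("top",m,(385,445,175,262));print("drain top",s,c,axis("top",b,.02))
b,s,c=blob("top",m,(175,225,205,250));print("handle top",s,c,axis("top",b,.06))
im2=cv2.imread("pics/side0.png");m2=(im2.max(2)<60).astype(np.uint8)
b,s,c=blob("side",m2,(350,410,150,195));print("drain side",s,c,axis("side",b,.02))
b,s,c=blob("side",m2,(235,275,270,310));print("handle side",s,c,axis("side",b,.055))
A=cv2.resize(im[195:260,165:245],None,fx=6,fy=6,interpolation=cv2.INTER_CUBIC)
B=cv2.resize(im2[265:340,225:290],None,fx=5,fy=5,interpolation=cv2.INTER_CUBIC)
B=cv2.copyMakeBorder(B,0,max(0,390-B.shape[0]),0,0,0)[:390]
cv2.imwrite("pics/c1.png",np.hstack([A,B])[:, :800])
E
```

```text
drain top [400 191  30  54 997] [414.30892678 217.51855567] (array([ 0.4999, -0.0993]), np.float64(170.7), np.float64(-0.0535), np.float64(0.0528), np.float64(-0.0284), np.float64(0.0286))
handle top [185 215  23  19 204] [195.66176471 224.3872549 ] (array([0.4809, 0.3227]), np.float64(129.2), np.float64(-0.0221), np.float64(0.0227), np.float64(-0.0088), np.float64(0.0087))
drain side [363 161  41  27 515] [382.73009709 173.71456311] (array([ 0.4981, -0.0951]), np.float64(172.3), np.float64(-0.0535), np.float64(0.0511), np.float64(-0.0278), np.float64(0.0283))
handle side [247 277  12  31 306] [252.90849673 292.14052288] (array([0.4789, 0.3294]), np.float64(133.1), np.float64(-0.0324), np.float64(0.0309), np.float64(-0.0097), np.float64(0.0087))
```

View pics/c1.png

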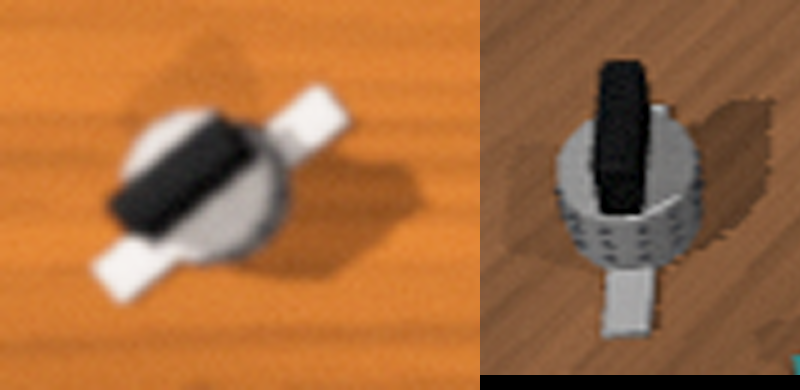

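The crop confirms two pale ears in line with the black bar. I'll swing round in an arc towards the strainer.

```bash
python3 -m inch '[{"dp":[57,-6,0],"delta_rot":[0,0,-0.0874],"claw":100},{"dp":[57,-6,0],"delta_rot":[0,0,-0.0874],"claw":100},{"dp":[57,-6,0],"delta_rot":[0,0,-0.0874],"claw":100},{"dp":[57,-6,0],"delta_rot":[0,0,-0.0874],"claw":100},{"dp":[57,-6,0],"delta_rot":[0,0,-0.0874],"claw":100},{"dp":[57,-6,0],"delta_rot":[0,0,-0.0874],"claw":100},{"dp":[57,-6,0],"delta_rot":[0,0,-0.0874],"claw":100},{"dp":[57,-6,0],"delta_rot":[0,0,-0.0874],"claw":100}]'
python3 - <<'E'
from h import *
a=ray("top",(182.8,242.5),.005);b=ray("top",(220.5,212),.005)
print((a+b)/2,np.linalg.norm(a-b),np.degrees(np.arctan2(*(b-a)[1::-1])))
print(ctrl.read_state()["joint_pos"])
E
```

```text
time_s: 1.5
position: [0.5176, -0.3841, 0.1981]
tcp_rot: [180.0, -0.0, 53.7]
ft_force: [0.7, -0.4, 0.0]
grip_width: 0.0856
finger_force: 0.0
[0.48088906 0.32546653 0.005     ] 0.09569256879190421 -49.8365080753303
[ 39.84839914  22.07534226 -11.7652376   95.43957324   4.93418759
  62.97107216  -9.59031375]
```

```bash
cat >> h.py <<'E'
from scipy.spatial.transform import Rotation as Ro
def to(x,y,z,yaw):
    s=ctrl.read_state();R=Ro.from_euler("xyz",s["tcp_rot"],degrees=True)
    d=R.inv().apply(np.array([x,y,z])-s["position"])*1000
    w=(yaw-s["tcp_rot"][2]+90)%180-90
    print("pos",s["position"].round(4),s["tcp_rot"].round(1),"j7",s["joint_pos"][6].round(1),"dp",d.round(1),"rotz",np.radians(-w).round(3))
E
python3 -m inch '[{"dp":[54,-7,0],"delta_rot":[0,0,-0.095],"claw":100},{"dp":[54,-7,0],"delta_rot":[0,0,-0.095],"claw":100},{"dp":[54,-7,0],"delta_rot":[0,0,-0.095],"claw":100},{"dp":[54,-7,0],"delta_rot":[0,0,-0.095],"claw":100},{"dp":[54,-7,0],"delta_rot":[0,0,-0.095],"claw":100},{"dp":[54,-7,0],"delta_rot":[0,0,-0.095],"claw":100},{"dp":[54,-7,0],"delta_rot":[0,0,-0.095],"claw":100},{"dp":[54,-7,0],"delta_rot":[0,0,-0.095],"claw":100}]'
python3 -m inch '[{"dp":[54,-7,0],"delta_rot":[0,0,-0.095],"claw":100},{"dp":[54,-7,0],"delta_rot":[0,0,-0.095],"claw":100},{"dp":[54,-7,0],"delta_rot":[0,0,-0.095],"claw":100},{"dp":[54,-7,0],"delta_rot":[0,0,-0.095],"claw":100},{"dp":[30,-4,0],"delta_rot":[0,0,-0.095],"claw":100},{"dp":[0,0,0],"delta_rot":[0,0,-0.095],"claw":100},{"dp":[0,0,0],"delta_rot":[0,0,0],"claw":100}]'
python3 -c 'from h import *;to(.480,.325,.036,130)'
```

```text
time_s: 2.5
position: [0.59, 0.0351, 0.1981]
tcp_rot: [180.0, -0.0, 97.3]
ft_force: [0.4, -0.5, 0.1]
grip_width: 0.0856
finger_force: 0.0
time_s: 3.38
position: [0.489, 0.2571, 0.198]
tcp_rot: [-180.0, 0.0, 129.8]
ft_force: [0.6, -0.8, 0.2]
grip_width: 0.0856
finger_force: 0.0
pos [0.489  0.2571 0.198 ] [-180.     0.   129.8] j7 -6.4 dp [ 58.   36.5 162. ] rotz -0.004
```

```bash
python3 -m inch '[{"dp":[29,18,0],"delta_rot":[0,0,0],"claw":100},{"dp":[29,18.5,0],"delta_rot":[0,0,0],"claw":100},{"dp":[0,0,40],"delta_rot":[0,0,0],"claw":100},{"dp":[0,0,40],"delta_rot":[0,0,0],"claw":100},{"dp":[0,0,14],"delta_rot":[0,0,0],"claw":100},{"dp":[0,0,0],"delta_rot":[0,0,0],"claw":100}]'
python3 - <<'E'
from h import *
to(.480,.325,.036,130)
A=save("top","pics/t1.png")[170:270,140:270,::-1];B=save("side","pics/s1.png")[210:350,190:330,::-1]
cv2.imwrite("pics/c2.png",np.hstack([cv2.resize(A,(520,400)),cv2.resize(B,(280,280)) if 0 else cv2.resize(B,(280,400))]))
E
```

```text
time_s: 4.12
position: [0.4799, 0.325, 0.1039]
tcp_rot: [-179.9, -0.0, 129.7]
ft_force: [-0.5, 1.3, 0.8]
grip_width: 0.0853
finger_force: 0.0
pos [0.4799 0.325  0.1039] [-179.9   -0.   129.7] j7 -18.7 dp [-0.1  0.2 67.9] rotz -0.006
```

View pics/c2.png

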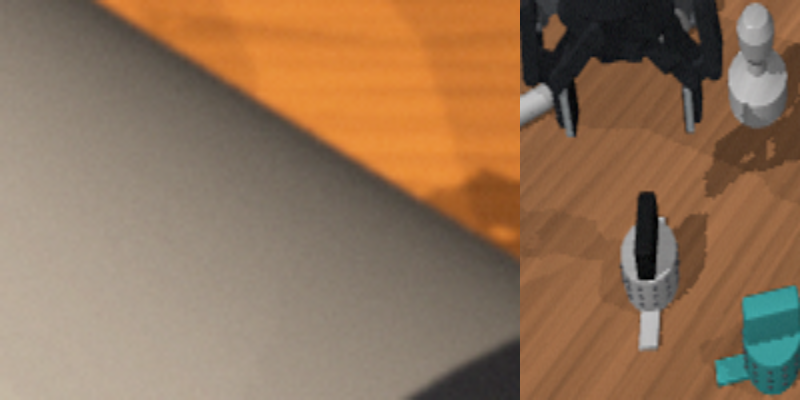

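The arm blocks the top view. The side view shows the open fingers centred on the bar handle, with the bar across their closing line. I'll descend and grip.

```bash
python3 -m inch '[{"dp":[0,0,25],"delta_rot":[0,0,0],"claw":100},{"dp":[0,0,25],"delta_rot":[0,0,0],"claw":100},{"dp":[0,0,17],"delta_rot":[0,0,0],"claw":100},{"dp":[0,0,0],"delta_rot":[0,0,0],"claw":100}]'
python3 -m inch '[{"dp":[0,0,0],"delta_rot":[0,0,0],"claw":0},{"dp":[0,0,0],"delta_rot":[0,0,0],"claw":0},{"dp":[0,0,0],"delta_rot":[0,0,0],"claw":0},{"dp":[0,0,0],"delta_rot":[0,0,0],"claw":0},{"dp":[0,0,0],"delta_rot":[0,0,0],"claw":0},{"dp":[0,0,0],"delta_rot":[0,0,0],"claw":0}]'
python3 - <<'E'
from h import *
to(.480,.325,.036,130)
B=save("side","pics/s2.png")[210:350,190:330,::-1]
cv2.imwrite("pics/c3.png",cv2.resize(B,(420,420)))
E
```

```text
time_s: 4.72
position: [0.4796, 0.3253, 0.0369]
tcp_rot: [-180.0, -0.0, 129.8]
ft_force: [0.0, 0.5, -0.4]
grip_width: 0.0856
finger_force: 0.0
time_s: 5.48
position: [0.4797, 0.3255, 0.0371]
tcp_rot: [180.0, -0.0, 129.8]
ft_force: [-0.0, -0.1, -0.1]
grip_width: 0.0001
finger_force: 0.0
pos [0.4797 0.3255 0.0371] [180.   -0.  129.8] j7 -22.5 dp [-0.6 -0.1  1.1] rotz -0.004
```

View pics/c3.png

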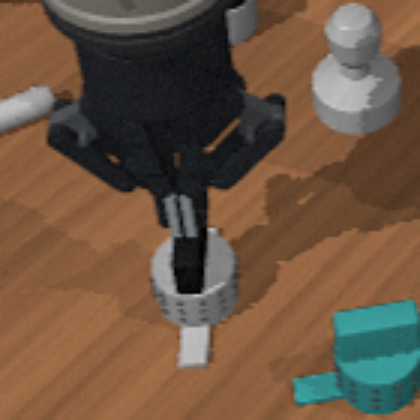

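```bash
python3 - <<'E'
from h import *
p=ctrl.read_state()["position"]
for q in [p,p+[0,0,.02],[.48,.325,.064],[.48,.325,.034],[.48,.325,.0]]: print(proj("side",q))
b=Ro.from_euler("z",130,degrees=True).apply([.048,0,0])
for s in(1,-1):print(proj("side",np.array([.48,.325,.005])+s*b))
A=cv2.imread("pics/s1.png")[260:340,215:295];B=cv2.imread("pics/s2.png")[260:340,215:295]
cv2.imwrite("pics/c4.png",np.hstack([cv2.resize(A,(400,400)),cv2.resize(B,(400,400))]))
E
```

```text
[255.35043974 296.56778046]
[254.08212963 289.55238   ]
[253.68155573 286.79970695]
[255.58797256 297.35711848]
[257.64442321 308.74539167]
[255.38899009 330.79261844]
[259.16452533 285.15960125]
```

View pics/c4.png

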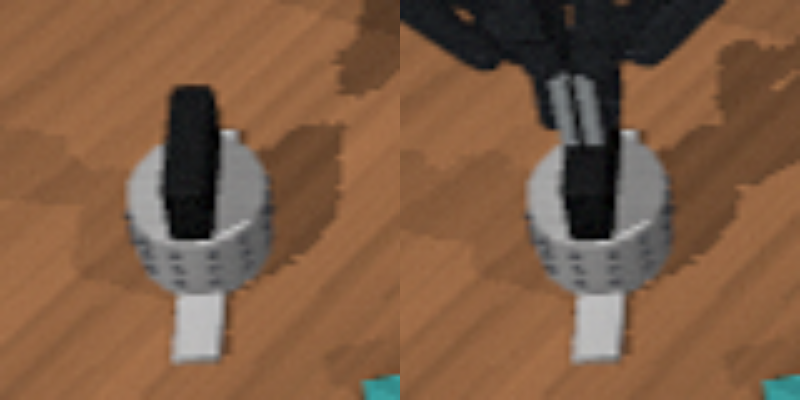

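The shut fingertips are on or above the middle of the bar's top face, at about (252,289). That is about 22 mm higher than the reported TCP, so the pads closed on nothing. I'll open, go lower and check.

```bash
python3 -m inch '[{"dp":[0,0,0],"delta_rot":[0,0,0],"claw":100},{"dp":[0,0,0],"delta_rot":[0,0,0],"claw":100},{"dp":[0,0,0],"delta_rot":[0,0,0],"claw":100},{"dp":[0,0,0],"delta_rot":[0,0,0],"claw":100},{"dp":[0,0,9],"delta_rot":[0,0,0],"claw":100},{"dp":[0,0,9],"delta_rot":[0,0,0],"claw":100},{"dp":[0,0,0],"delta_rot":[0,0,0],"claw":100}]'
python3 - <<'E'
from h import *
A=save("side","pics/s3.png")[230:340,200:310,::-1]
cv2.imwrite("pics/c5.png",cv2.resize(A,(550,550)))
p=ctrl.read_state()["position"]
for z in(0,.012,.02,.03,.04): print(z,[proj("side",p+np.array([s*.766*.0425,s*.643*.0425,z])).round(1) for s in(1,-1)])
E
```

```text
time_s: 6.4
position: [0.4791, 0.3251, 0.018]
tcp_rot: [-179.9, -0.0, 129.8]
ft_force: [-0.2, 1.1, -1.2]
grip_width: 0.0855
finger_force: 0.0
0 [array([232.4, 303.7]), array([281. , 302.3])]
0.012 [array([231.4, 299.6]), array([280.5, 298.2])]
0.02 [array([230.8, 296.8]), array([280.1, 295.4])]
0.03 [array([229.9, 293.4]), array([279.7, 291.9])]
0.04 [array([229.1, 289.8]), array([279.3, 288.4])]
```

View pics/c5.png

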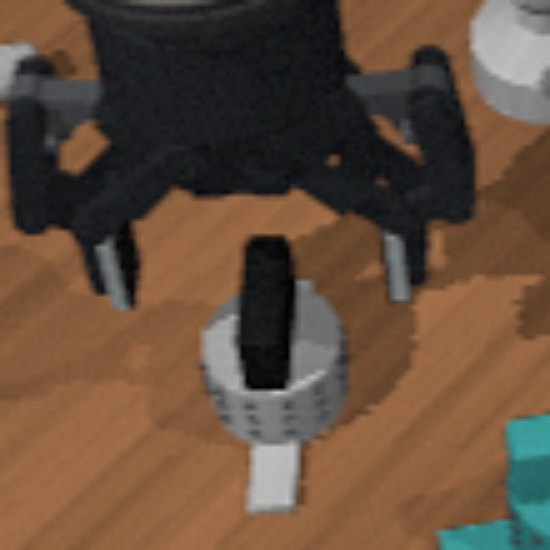

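The open fingertips are at (224,291) and (280,290). The true tips are therefore about 30 mm above the reported TCP, and 4 mm left of the bar. I'll correct both and close.

```bash
python3 -m inch '[{"dp":[0,-4,5],"delta_rot":[0,0,0],"claw":100},{"dp":[0,0,4],"delta_rot":[0,0,0],"claw":100},{"dp":[0,0,0],"delta_rot":[0,0,0],"claw":0},{"dp":[0,0,0],"delta_rot":[0,0,0],"claw":0},{"dp":[0,0,0],"delta_rot":[0,0,0],"claw":0},{"dp":[0,0,0],"delta_rot":[0,0,0],"claw":0},{"dp":[0,0,0],"delta_rot":[0,0,0],"claw":0},{"dp":[0,0,0],"delta_rot":[0,0,0],"claw":0}]'
python3 - <<'E'
from h import *
A=save("side","pics/s4.png")[230:340,200:310,::-1]
cv2.imwrite("pics/c6.png",cv2.resize(A,(550,550)))
E
```

```text
time_s: 7.45
position: [0.4765, 0.3228, 0.01]
tcp_rot: [-180.0, -0.0, 129.8]
ft_force: [0.2, 0.6, -1.6]
grip_width: 0.0145
finger_force: 63.3
```

View pics/c6.png

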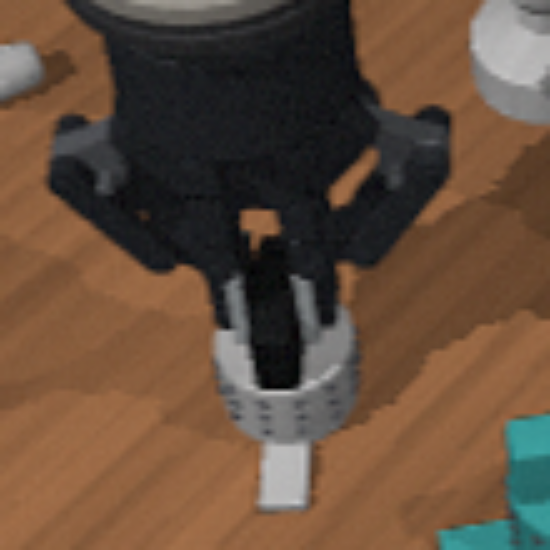

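Gripped: 63 N, opening 14.5 mm, the bar between the pads. The reported xy was right and only z is offset: the strainer standing on the counter reads z = 0.010, so fully down in the drain it should read about 0.013. I'll lift it and carry it over.

```bash
python3 -m inch '[{"dp":[0,0,-20],"delta_rot":[0,0,0],"claw":0},{"dp":[0,0,-40],"delta_rot":[0,0,0],"claw":0},{"dp":[0,0,-40],"delta_rot":[0,0,0],"claw":0},{"dp":[0,0,-30],"delta_rot":[0,0,0],"claw":0},{"dp":[-20,-15,0],"delta_rot":[0,0,0],"claw":0},{"dp":[-37,-28,0],"delta_rot":[0,0,0],"claw":0},{"dp":[-37,-28,0],"delta_rot":[0,0,0],"claw":0},{"dp":[-37,-28,0],"delta_rot":[0,0,0],"claw":0}]'
python3 -m inch '[{"dp":[-37,-28,0],"delta_rot":[0,0,0],"claw":0},{"dp":[-37,-28,0],"delta_rot":[0,0,0],"claw":0},{"dp":[-37,-28,0],"delta_rot":[0,0,0],"claw":0},{"dp":[-37,-28,0],"delta_rot":[0,0,0],"claw":0},{"dp":[-37,-28,0],"delta_rot":[0,0,0],"claw":0},{"dp":[-21,-12,0],"delta_rot":[0,0,0],"claw":0},{"dp":[0,0,0],"delta_rot":[0,0,-0.14],"claw":0},{"dp":[0,0,0],"delta_rot":[0,0,-0.14],"claw":0}]'
python3 -m inch '[{"dp":[0,0,0],"delta_rot":[0,0,-0.14],"claw":0},{"dp":[0,0,0],"delta_rot":[0,0,-0.14],"claw":0},{"dp":[0,0,0],"delta_rot":[0,0,-0.14],"claw":0},{"dp":[0,0,0],"delta_rot":[0,0,0],"claw":0},{"dp":[0,0,0],"delta_rot":[0,0,0],"claw":0}]'
python3 -c 'from h import *;to(.499,-.097,.045,171)'
```

```text
time_s: 8.5
position: [0.4843, 0.1577, 0.1414]
tcp_rot: [179.9, 0.0, 129.8]
ft_force: [1.2, -0.2, -1.3]
grip_width: 0.0143
finger_force: 63.5
time_s: 9.5
position: [0.4995, -0.0968, 0.1413]
tcp_rot: [180.0, 0.1, 146.1]
ft_force: [-0.1, -0.3, -2.0]
grip_width: 0.0147
finger_force: 63.5
time_s: 10.12
position: [0.4994, -0.0967, 0.1406]
tcp_rot: [-180.0, 0.0, 169.7]
ft_force: [-0.2, -0.2, -0.8]
grip_width: 0.0148
finger_force: 63.5
pos [ 0.4994 -0.0967  0.1406] [-180.     0.   169.7] j7 70.8 dp [ 0.3 -0.4 95.6] rotz -0.023
```

```bash
python3 -m inch '[{"dp":[0,0,40],"delta_rot":[0,0,-0.022],"claw":0},{"dp":[0,0,40],"delta_rot":[0,0,0],"claw":0},{"dp":[0,0,13],"delta_rot":[0,0,0],"claw":0},{"dp":[0,0,0],"delta_rot":[0,0,0],"claw":0}]'
python3 - <<'E'
from h import *
to(.499,-.097,.013,171)
A=save("side","pics/s5.png")[115:215,320:440,::-1]
B=save("top","pics/t5.png")[165:270,360:480,::-1]
cv2.imwrite("pics/c7.png",np.hstack([cv2.resize(A,(420,350)),cv2.resize(B,(380,350))]))
p=ctrl.read_state()["position"].copy();p[2]-=.010
R=Ro.from_euler("z",171,degrees=True)
for s in(1,-1):print("ear tip",proj("side",p+R.apply([s*.048,0,0])).round(1),"notch",proj("side",[.499,-.097,.02]+R.apply([s*.056,0,0])).round(1))
E
```

```text
time_s: 10.62
position: [0.4993, -0.0964, 0.0472]
tcp_rot: [180.0, -0.0, 171.1]
ft_force: [-0.0, -0.7, -0.6]
grip_width: 0.0149
finger_force: 63.4
pos [ 0.4993 -0.0964  0.0472] [180.   -0.  171.1] j7 65.1 dp [ 0.1 -0.6 34.2] rotz 0.002
ear tip [399.3 177. ] notch [401.9 185.3]
ear tip [367.1 156.6] notch [364.7 161.4]
```

View pics/c7.png

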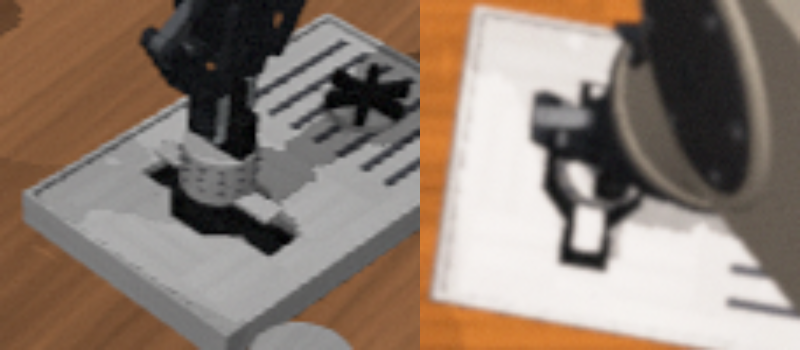

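In both views the ears sit over the notches. In the top view the near ear is at crop (590,235) and the notch at (586,235). I'll lower it in small steps and watch the force.

```bash
python3 -m inch '[{"dp":[0,0,8],"delta_rot":[0,0,0],"claw":0},{"dp":[0,0,6],"delta_rot":[0,0,0],"claw":0},{"dp":[0,0,4],"delta_rot":[0,0,0],"claw":0},{"dp":[0,0,0],"delta_rot":[0,0,0],"claw":0}]'
python3 -m inch '[{"dp":[0,0,4],"delta_rot":[0,0,0],"claw":0},{"dp":[0,0,4],"delta_rot":[0,0,0],"claw":0},{"dp":[0,0,3],"delta_rot":[0,0,0],"claw":0},{"dp":[0,0,0],"delta_rot":[0,0,0],"claw":0}]'
```

```text
time_s: 11.22
position: [0.4991, -0.0966, 0.0287]
tcp_rot: [180.0, -0.0, 171.1]
ft_force: [0.9, -0.1, -2.3]
grip_width: 0.0148
finger_force: 63.4
time_s: 11.72
position: [0.4991, -0.0966, 0.0178]
tcp_rot: [180.0, -0.0, 171.1]
ft_force: [-0.3, 0.2, -0.2]
grip_width: 0.0143
finger_force: 63.4
```

```bash
python3 -m inch '[{"dp":[0,0,2],"delta_rot":[0,0,0],"claw":0},{"dp":[0,0,2],"delta_rot":[0,0,0],"claw":0},{"dp":[0,0,0],"delta_rot":[0,0,0],"claw":0}]'
python3 -m inch '[{"dp":[0,0,1],"delta_rot":[0,0,0],"claw":0},{"dp":[0,0,0],"delta_rot":[0,0,0],"claw":0}]'
```

```text
time_s: 12.1
position: [0.4992, -0.0967, 0.0139]
tcp_rot: [180.0, -0.0, 171.1]
ft_force: [-0.0, 0.2, -1.9]
grip_width: 0.0146
finger_force: 63.4
time_s: 12.35
position: [0.4993, -0.0967, 0.013]
tcp_rot: [180.0, -0.0, 171.1]
ft_force: [0.2, -1.2, -0.6]
grip_width: 0.0145
finger_force: 63.4
```

```bash
python3 -m inch '[{"dp":[0,0,1],"delta_rot":[0,0,0],"claw":0},{"dp":[0,0,0],"delta_rot":[0,0,0],"claw":0}]'
python3 -m inch '[{"dp":[0,0,1],"delta_rot":[0,0,0],"claw":0},{"dp":[0,0,0],"delta_rot":[0,0,0],"claw":0}]'
```

```text
time_s: 12.6
position: [0.4994, -0.0966, 0.0127]
tcp_rot: [-180.0, 0.0, 171.1]
ft_force: [-5.0, 1.6, 13.9]
grip_width: 0.0147
finger_force: 65.7
time_s: 12.85
position: [0.4994, -0.0965, 0.0126]
tcp_rot: [-179.9, 0.0, 171.2]
ft_force: [-14.0, 2.4, 40.2]
grip_width: 0.0147
finger_force: 69.2
```

The floor is reached at 0.0127, as expected. I'll relieve the pressure and turn 90° back towards the wrist's middle.

```bash
python3 -m inch '[{"dp":[0,0,-1.5],"delta_rot":[0,0,0],"claw":0},{"dp":[0,0,0],"delta_rot":[0,0,0.1],"claw":0},{"dp":[0,0,0],"delta_rot":[0,0,0.1],"claw":0},{"dp":[0,0,0],"delta_rot":[0,0,0.1],"claw":0},{"dp":[0,0,0],"delta_rot":[0,0,0.1],"claw":0},{"dp":[0,0,0],"delta_rot":[0,0,0],"claw":0}]'
```

```text
time_s: 13.6
position: [0.4996, -0.0967, 0.0127]
tcp_rot: [180.0, 0.0, 148.3]
ft_force: [-0.7, -0.7, 3.0]
grip_width: 0.015
finger_force: 64.1
```

```bash
python3 -m inch '[{"dp":[0,0,0],"delta_rot":[0,0,0.15],"claw":0},{"dp":[0,0,0],"delta_rot":[0,0,0.15],"claw":0},{"dp":[0,0,0],"delta_rot":[0,0,0.15],"claw":0},{"dp":[0,0,0],"delta_rot":[0,0,0.15],"claw":0},{"dp":[0,0,0],"delta_rot":[0,0,0.15],"claw":0},{"dp":[0,0,0],"delta_rot":[0,0,0.15],"claw":0},{"dp":[0,0,0],"delta_rot":[0,0,0.15],"claw":0},{"dp":[0,0,0],"delta_rot":[0,0,0.12],"claw":0}]'
python3 -m inch '[{"dp":[0,0,0],"delta_rot":[0,0,0],"claw":0},{"dp":[0,0,0],"delta_rot":[0,0,0],"claw":0}]'; python3 -c 'from h import *;to(.499,-.097,.013,81)'
```

```text
time_s: 14.6
position: [0.4994, -0.0968, 0.0127]
tcp_rot: [180.0, 0.0, 81.1]
ft_force: [-0.5, -1.5, 3.8]
grip_width: 0.0149
finger_force: 64.3
time_s: 14.85
position: [0.4995, -0.0966, 0.0127]
tcp_rot: [180.0, -0.0, 81.5]
ft_force: [-0.2, -0.8, 6.5]
grip_width: 0.0149
finger_force: 64.5
pos [ 0.4995 -0.0966  0.0127] [180.   -0.   81.5] j7 -13.7 dp [-0.5 -0.4 -0.3] rotz 0.008
```

```bash
python3 -m inch '[{"dp":[0,0,0],"delta_rot":[0,0,0],"claw":100},{"dp":[0,0,0],"delta_rot":[0,0,0],"claw":100},{"dp":[0,0,0],"delta_rot":[0,0,0],"claw":100},{"dp":[0,0,0],"delta_rot":[0,0,0],"claw":100},{"dp":[0,0,-15],"delta_rot":[0,0,0],"claw":100},{"dp":[0,0,-35],"delta_rot":[0,0,0],"claw":100},{"dp":[0,0,-50],"delta_rot":[0,0,0],"claw":100},{"dp":[0,0,-50],"delta_rot":[0,0,0],"claw":100}]'
python3 -m inch '[{"dp":[-50,0,0],"delta_rot":[0,0,0],"claw":100},{"dp":[-50,0,0],"delta_rot":[0,0,0],"claw":100},{"dp":[-50,0,0],"delta_rot":[0,0,0],"claw":100},{"dp":[-50,0,0],"delta_rot":[0,0,0],"claw":100},{"dp":[-50,0,0],"delta_rot":[0,0,0],"claw":100},{"dp":[0,0,0],"delta_rot":[0,0,0],"claw":100}]'
python3 - <<'E'
from h import *
A=save("side","pics/s6.png")[115:215,320:440,::-1]
B=save("top","pics/t6.png")[165:270,360:480,::-1]
cv2.imwrite("pics/c8.png",np.hstack([cv2.resize(A,(420,350)),cv2.resize(B,(380,350))]))
for n in("side","top"):
  print([proj(n,[.499,-.097,z]).round(1) for z in(.037,.067)])
  d=np.abs(cv2.imread(f"pics/{n}0.png").astype(int)-cv2.imread(f"pics/{n}6.png")).max(2)
  x,y=proj(n,[.62,.16,.03]).astype(int);print("stopper diff",(d[y-25:y+25,x-25:x+25]>60).sum())
E
```

```text
time_s: 15.85
position: [0.499, -0.0965, 0.1651]
tcp_rot: [180.0, -0.0, 81.2]
ft_force: [-0.6, -0.6, -0.2]
grip_width: 0.0855
finger_force: 0.0
time_s: 16.6
position: [0.4594, -0.3476, 0.1634]
tcp_rot: [180.0, 0.1, 80.9]
ft_force: [0.5, 0.6, 0.4]
grip_width: 0.0852
finger_force: 0.0
[array([383.3, 167.1]), array([384.2, 156.5])][ WARN:0@3.002] global loadsave.cpp:275 findDecoder imread_('pics/side6.png'): can't open/read file: check file path/integrity
Traceback (most recent call last):
TypeError: unsupported operand type(s) for -: 'int' and 'NoneType'
```

View pics/c8.png

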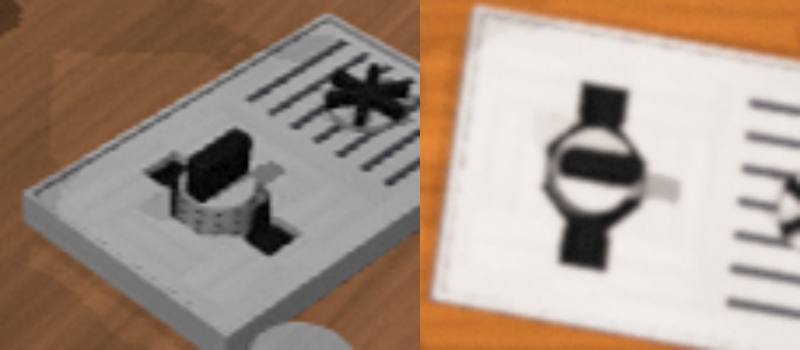

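The strainer stands upright and low in the drain, centred in the hole at about crop (598,168). Its bar lies across the empty notches and its ears are hidden under the rim. The gripper is clear, so I'm handing in.

```bash
python3 -c 'from h import *;print(job.hand_in())'
```

```text
the job is handed in; nothing more can be done
None
```

The strainer is fully down in the drain, turned a quarter turn with its ears under the rim, released and upright, and I handed the job in at about 17 s; the arm never went near the plain stopper, though my picture check that it hadn't moved failed to run.

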